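# Swap four bench things onto their own boards

## Task

The roll of tape, the box of screws, the block plane and the strip of brown wood each lie on the wrong one of the four felt-topped boards. Swap them over, using the cork mat as the free spot where you need one, so that each lies the right way up, flat and centred on the board cut to its outline: the roll on the round board, the screw box on the short rectangular board, the block plane on the long wide board, the wooden strip on the long narrow board, the last three lengthwise along their boards (either way round). Let go of everything and leave it at rest.

Things in the scene. Friction and masses are not known exactly. Their poses are not given: they have to be found in the camera images.
- tape_roll: roll of blue insulating tape lying flat, a ring 66 mm across and 19 mm high with a hole in the middle; origin at the centre of its underside, z up. Weighs about 60 g. Can be gripped across its outside (66 mm) in any direction
- screw_box: closed box of screws, blue over card brown, 61 mm (x) by 91 mm (long, y) by 46 mm high; origin at the centre of its underside, z up. About 0.5 kg. Grip across its x sides
- block_plane: small grey metal block plane standing on its sole, 45 mm wide (x) by 155 mm long (y) by 42 mm high; origin at the centre of its sole, z up. About 0.7 kg (up to 0.9). Its upright sides run along y, 4 to 28 mm above the sole; grip across them (45 mm, x) near the middle of its length
- batten: plain strip of dark brown wood lying flat, 40 mm wide (x) by 160 mm long (y) by 20 mm high; origin at the centre of its underside, z up. About 70 g. Grip across its x sides (40 mm) near the middle
- round_board: fixed flat wooden board with a grey felt top, 10 mm thick; origin at the centre of its underside, z up: the round one, 92 mm across; home of the tape roll
- box_board: fixed flat wooden board with a grey felt top, 10 mm thick; origin at the centre of its underside, z up: the short rectangular one, 85 mm (x) by 120 mm (long, y); home of the screw box
- plane_board: fixed flat wooden board with a grey felt top, 10 mm thick; origin at the centre of its underside, z up: the long wide one, 86 mm (x) by 186 mm (long, y); home of the block plane
- strip_board: fixed flat wooden board with a grey felt top, 10 mm thick; origin at the centre of its underside, z up: the long narrow one, 44 mm (x) by 190 mm (long, y); home of the wooden strip
- cork_mat: fixed brown cork mat, 100 mm (x) by 170 mm (long, y) by 4 mm thick; origin at the centre of its underside, z up; empty at the start and free to park one thing on
Not all that is in view belongs to the job. Leave any green look-alike of the tape_roll alone.

How it is judged:
At the end, for the whole second after the job is handed in: Each of the four things lies flat (within 0.1 rad) on top of its own board, its centre within 14 mm of the board's centre seen from above; screw box, block plane and wooden strip lie along their boards' length within 0.17 rad (either way round); all at rest (horizontal distance between tape_roll and round_board below 0.014 m and z of tape_roll in the frame of round_board between 0.006 and 0.014 m and angle between each of tape_roll, screw_box, block_plane, batten's own z axis and vertical below 0.1 rad and linear speed of each of tape_roll, screw_box, block_plane, batten below 0.02 m/s and angular speed of each of tape_roll, screw_box, block_plane, batten below 0.2 rad/s and horizontal distance between screw_box and box_board below 0.014 m and z of screw_box in the frame of box_board between 0.006 and 0.014 m and angle between the y axis of screw_box and the y axis of box_board, either way round below 0.17 rad and horizontal distance between block_plane and plane_board below 0.014 m and z of block_plane in the frame of plane_board between 0.006 and 0.014 m and angle between the y axis of block_plane and the y axis of plane_board, either way round below 0.17 rad and horizontal distance between batten and strip_board below 0.014 m and z of batten in the frame of strip_board between 0.006 and 0.014 m and angle between the y axis of batten and the y axis of strip_board, either way round below 0.17 rad); the robot touches nothing.
It also fails if it takes over 144 s, if anything falls off the work surface, if the arm or the gripper's body presses on something with over 40 N, if the wrist force passes 120 N, or if a joint passes its speed limit or range.

## Robot

A 6-joint arm with a two-finger parallel gripper is mounted at the origin on a cart in front of the work surface, level with it; the furniture and walls round the work are solid. World frame = base frame: x ahead of the robot, y to its left, z up, the work surface at z = 0. Lengths are in m, angles in rad, forces in N, time in s.
With the tool pointing down it reaches from about 0.35 to 0.725 m from the base axis. Payload 6 kg.
Tool frame: the origin (TCP) lies where the fingers leave the gripper's body, on its centre line; the fingertips stand 73 mm ahead of it and the grasp point (between the pads) lies 54 mm ahead of it (robot.grasp_offset is the distance from the TCP to the grasp point, in m); z points along the fingers, y is the line along which they close (so a half turn about z gives the same grasp; the last joint's range is limited). The gripper opens to 85 mm and grips with 20 to 120 N. Pads are 22 mm wide; open, the fingers measure 114 mm over their backs; the gripper's body (76 mm by 85 mm) begins 54 mm behind the grasp point. The pads swing forward as they close: fully open they stand 13 mm farther back than shut.
Start: joints at [-0.914, 0.04, 0.085, 0, -1.615, -0.334], TCP at [0.19, -0.569, 0.304] pointing down, gripper open.
Joint ranges: [-2.56, 2.56], [-1.29, 2.01], [-1.08, 1.49], [-3.29, 1.98], [-2.81, -0.18], [-2.99, 2.99]. Speed limits (rad/s): [2.57, 2.57, 3.01, 3.14, 3.14, 3.14].

## Interface

Orientations are given as a unit quaternion [w, x, y, z].
In Python, from bench import robot gives the robot as it stands.
- The arm moves only by the shell command python3 -m pendant 'ROWS' [OPENING]. ROWS is a JSON object whose one key "series" holds one flat list of numbers, 6 for each row, row after row: the shift along the world's x, y, z in m, then the turn, a rotation vector about the world's x, y, z in degrees. In form: {"series": [dx, dy, dz, rx, ry, rz, dx, dy, dz, rx, ry, rz, ...]}. A call has 1 to 5 rows; each row shifts and turns the commanded pose from where the row before left it; what a row does not reach is not made up. A row lasts 1/12 s, in which the tool goes at most 41.7 mm and 7.16 degrees, less where a joint would pass 70% of its speed; a pose out of reach is approached as far as the arm can. A call is refused whole if a number of a shift passes 0.0417 or a number of a turn 7.16, either way. A call with a gripper value outside its range is refused whole. OPENING is the closure, from 0 (fully open) to 1 (shut), set as the call begins (- or left out, the last holds). The fingers move at their own pace and stop on an object; the grip force is fixed at half the most. Time passes only in rows, so rows that do not move let the fingers close. It gives the time, the measured TCP pose, the force, the opening and the grip force at its end, in the units of the state.
- robot.read_state(): the state, without advancing time (a new reading comes with each control period).
- robot.capture(name): name is "scene" or "top" or "wrist"; returns the picture (480x640x3 uint8, blue, green, red); there is no depth.
- robot.camera_model(name): a dict with "fov_y" (degrees; the focal length in pixels is half the picture's height over the tangent of half this angle, whatever the lens; pixels are square), "cx", "cy" (the principal point, pixels), "position" and "rotation" of the camera in the world. Camera axes: x right, y down, z forward; pixel columns grow to the right and rows downward; lengths in m; the calibration is good to about 2 mm. A picture is of the moment at which its call begins: read the wrist's pose just before it. camera_model takes no time and is no camera call; for the wrist camera it gives the pose at the moment of the call.
- robot.hand_in(): hands the job in; it is judged then, once.
Trained networks look in the newest picture that a camera, given by its name, has taken for a name from the list of things; names that differ only in an ending like _2 or _b are one class to them, and where a whole thing is asked for, a point or a joint stands for the part that bears it (a point fixed in the world has none). Each returns a list of dicts, best first, with "confidence" (0 to 1); they miss things now and then, are a little off and sometimes report something else, mostly with a low value. They report only what shows in the picture. A call takes as long as a camera call. They do not tell look-alikes from the thing itself.
- robot.silhouettes(camera, name): "region" (480x640 bool, what is visible of it) and "rect" ([left, top, right, bottom] in pixels, round what is visible of it).
- robot.pinpoint(camera, name): "at" ([column, row] in pixels: a listed point, or the origin of a listed thing).
The state is a dict: "clock": time; "joint_positions": joint angles; "qd": joint speeds; "tau": joint torques, N m; "eef_pos": TCP position; "eef_rot": TCP orientation; "force": force on the tool from outside, world axes, zero at the start; "moment": the same for the moment, N m; "gripper_width": finger opening in m; "grasp_force": force on a finger pad.
Only numpy, scipy, OpenCV 4.12 (cv2) and the standard library are available. Lean on these libraries where they do the work, as an engineer would, in place of code of your own. Each camera call takes 0.05 s, during which the arm holds its last target. There are 200 camera calls.

## Working session

There is one attempt and no reset: what is moved stays moved. The work goes in short steps, Python scripts to look and compute and a shell command to move; the robot and the scene stay as the last step left them, time stands still between calls to the robot, and variables do not carry over. Pictures are saved under pics/ and viewed, at most 14 in all, crops included, and the job is handed in when it is done.

```bash
ls; mkdir -p pics
cat > h.py <<'E'
import numpy as np, cv2
from bench import robot
def ray(c,uv):
    m=robot.camera_model(c); f=240/np.tan(np.radians(m["fov_y"])/2)
    d=np.array([(uv[0]-m["cx"])/f,(uv[1]-m["cy"])/f,1.0])
    return np.array(m["position"]),np.array(m["rotation"])@d
def pix2w(c,uv,z):
    p,d=ray(c,uv); return p+d*(z-p[2])/d[2]
E
python3 - <<'E'
from h import *
for c in("top","scene"):
    im=robot.capture(c); cv2.imwrite(f"pics/{c}0.png",im)
    m=robot.camera_model(c); print(c,m)
s=robot.read_state();print(s)
for n in "tape_roll screw_box block_plane batten round_board box_board plane_board strip_board cork_mat".split():
    if robot: 
        robot.capture("top") if False else None
    for r in robot.silhouettes("top",n)[:3]: 
        cnt=np.argwhere(r["region"])[:,::-1].astype(np.float32); 
        print(n,round(r["confidence"],2),r["rect"],len(cnt),cv2.minAreaRect(cnt) if len(cnt) else None)
E
```

```text
pics
top {'fov_y': 42.65505659190555, 'cx': 314.06407885430224, 'cy': 238.0870746821026, 'position': array([-0.25513448,  0.07876244,  1.28541875]), 'rotation': array([ 0.16798699, -0.53603362,  0.79000439, -0.24564486])}
scene {'fov_y': 43.5497020728823, 'cx': 319.0308998523267, 'cy': 247.18844416775258, 'position': array([ 0.35736576, -1.38764154,  1.2936862 ]), 'rotation': array([-0.3671478 ,  0.92838371, -0.04947354,  0.02930116])}
{'clock': 0.1, 'joint_positions': array([-9.14256316e-01,  4.07730257e-02,  8.38997412e-02, -3.59891948e-04,
       -1.61550208e+00, -3.33652884e-01]), 'qd': array([-0.00025697, -0.00222031,  0.00198631,  0.00074405, -0.00104595,
        0.00022854]), 'tau': array([-4.02778998e-03, -3.69343042e+01,  3.48284662e+01,  6.95173100e+00,
       -4.47539016e-03, -8.29058934e-06]), 'eef_pos': array([ 0.19036635, -0.56881349,  0.30297005]), 'eef_rot': array([-2.16926627e-04, -1.60750910e-01,  9.86994675e-01,  7.80126905e-04]), 'force': array([ 0.583429  , -0.180219  ,  0.97335833]), 'moment': array([-0.03447084,  0.05060405,  0.02304776]), 'grasp_force': 0.0, 'gripper_width': 0.0857036652133352}
```

View pics/top0.png

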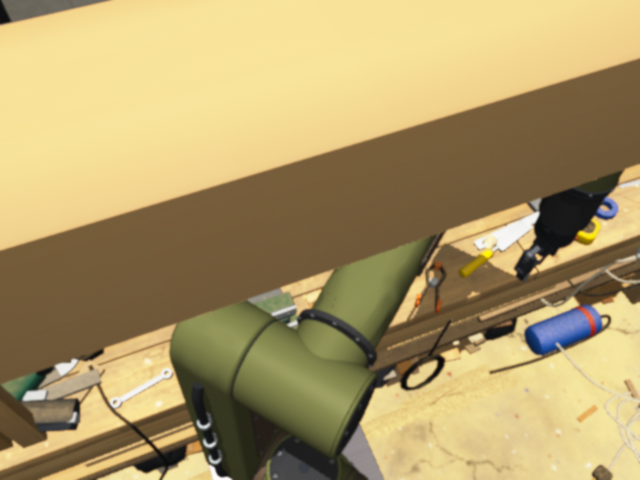

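View pics/scene0.png

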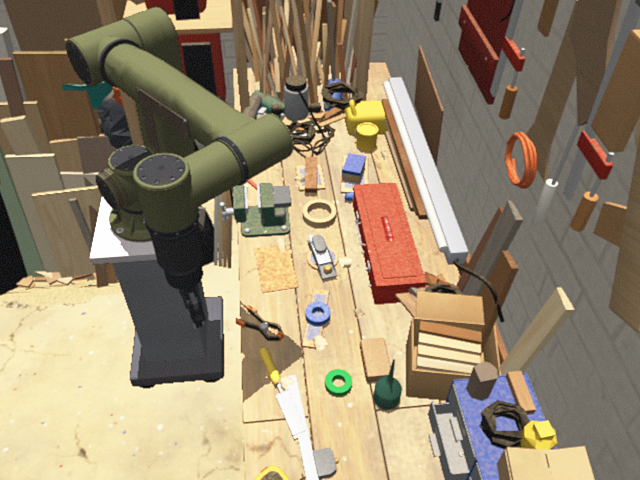

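```bash
sed -i 's/np.array(m\["rotation"\])@d/R.from_quat(m["rotation"],scalar_first=True).apply(d)/; s/^import numpy.*/&\nfrom scipy.spatial.transform import Rotation as R/' h.py
python3 - <<'E'
from h import *
for c in("top","scene"):
  robot.capture(c)
  for n in "tape_roll screw_box block_plane batten round_board box_board plane_board strip_board cork_mat".split():
    for r in robot.silhouettes(c,n)[:3]: 
        cnt=np.argwhere(r["region"])[:,::-1].astype(np.float32)
        print(c,n,round(r["confidence"],2),r["rect"],len(cnt), pix2w(c,cnt.mean(0),0.01).round(3) if len(cnt) else '')
    print([(np.round(r["at"]),round(r["confidence"],2)) for r in robot.pinpoint(c,n)[:3]])
E
```

```text
[]
[]
[]
[]
[]
[]
[]
[]
[]
scene tape_roll 0.66 [329.6, 368.8, 351.7, 396.1] 541 [ 0.513 -0.644  0.01 ]
scene tape_roll 0.6 [306.9, 303.3, 330.4, 327.1] 457 [ 0.487 -0.432  0.01 ]
[(array([340., 384.]), 0.83), (array([318., 315.]), 0.58)]
[(array([350., 171.]), 0.63)]
scene block_plane 0.88 [309.4, 239.8, 339.6, 278.7] 788 [ 0.523 -0.229  0.01 ]
[(array([318., 260.]), 0.97)]
scene batten 0.82 [307.2, 158.1, 316.3, 191.3] 451 [0.529 0.137 0.01 ]
[(array([311., 175.]), 0.72)]
scene round_board 0.59 [306.3, 248.6, 340.9, 270.0] 173 [ 0.517 -0.237  0.01 ]
scene round_board 0.31 [339.5, 158.8, 370.5, 193.2] 251 [0.662 0.095 0.01 ]
[(array([321., 259.]), 0.58)]
scene box_board 0.86 [291.8, 167.1, 326.5, 190.7] 231 [0.528 0.121 0.01 ]
[(array([308., 179.]), 0.57)]
scene plane_board 0.69 [340.6, 155.8, 368.9, 192.1] 228 [0.657 0.089 0.01 ]
scene plane_board 0.69 [259.3, 248.3, 297.3, 293.4] 1466 [ 0.385 -0.264  0.01 ]
[(array([357., 176.]), 0.82)]
scene strip_board 0.81 [301.0, 288.5, 332.1, 348.8] 550 [ 0.478 -0.45   0.01 ]
[(array([314., 316.]), 0.71), (array([323., 260.]), 0.22)]
scene cork_mat 0.71 [255.5, 246.8, 292.0, 293.7] 1497 [ 0.384 -0.263  0.01 ]
[(array([277., 272.]), 0.75)]
```

Run:
```python
from h import *
a=robot.capture("scene")[140:405,225:400]; a=cv2.resize(a,None,fx=2.26,fy=2.26,interpolation=cv2.INTER_CUBIC)
w=robot.capture("wrist"); m=robot.camera_model("wrist"); s=robot.read_state()
print(m,R.from_quat(s["eef_rot"],scalar_first=True).as_matrix().round(3))
w=cv2.resize(w,(400,300)); p=np.zeros((a.shape[0],400,3),np.uint8);p[:300]=w
cv2.imwrite("pics/c1.png",np.hstack([a,p])); print(a.shape)
for n,uv,z in[("tape",(318,314),.02),("plane",(321,257),.03),("batten",(311,174),.03),("box",(353,167),.05),("mat",(275,268),.004),("vise",(265,195),.1),("tan ring",(320,212),.02)]: print(n,pix2w("scene",uv,z).round(3))
```

```text
{'fov_y': 62.11063407930534, 'cx': 313.42612563996005, 'cy': 228.67741506103275, 'position': array([ 0.12810318, -0.58934408,  0.37327054]), 'rotation': array([0.07564142, 0.57893105, 0.80486958, 0.10631168])} [[-0.948 -0.317 -0.   ]
 [-0.317  0.948  0.   ]
 [ 0.     0.    -1.   ]]
(599, 395, 3)
tape [ 0.486 -0.441  0.02 ]
plane [ 0.516 -0.249  0.03 ]
batten [0.526 0.117 0.03 ]
box [0.663 0.116 0.05 ]
mat [ 0.384 -0.255  0.004]
vise [ 0.371 -0.05   0.1  ]
tan ring [ 0.536 -0.054  0.02 ]
```

View pics/c1.png

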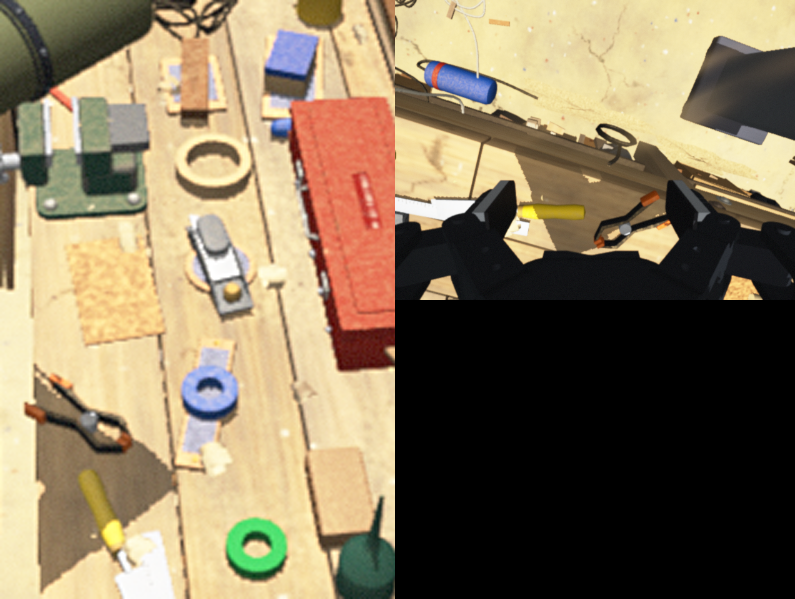

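```bash
python3 -m pendant '{"series":[0.022,0.028,0.003,0,0,7.1,0.022,0.028,0.003,0,0,7.1,0.022,0.028,0.003,0,0,7.1,0.022,0.028,0.003,0,0,7.1,0.022,0.028,0.003,0,0,7.1]}' 0
python3 -m pendant '{"series":[0.026,0.028,0.003,0,0,7.1,0.026,0.028,0.003,0,0,7.1,0.026,0.028,0.003,0,0,7.1,0.026,0.028,0.003,0,0,7.1,0.026,0.028,0.003,0,0,7.1]}'
python3 -m pendant '{"series":[0.03,0.03,0.003,0,0,0.5,0,0,0,0,0,0,0,0,0,0,0,0]}'
python3 - <<'E'
from h import *
w=robot.capture("wrist"); cv2.imwrite("pics/w1.png",w);s=robot.read_state();print(s["joint_positions"].round(2),s["eef_pos"])
m=robot.camera_model("wrist");print(m["position"],R.from_quat(m["rotation"],scalar_first=True).as_matrix().round(3))
for n in "tape_roll screw_box block_plane batten round_board box_board plane_board strip_board cork_mat".split():
    for r in robot.silhouettes("wrist",n)[:2]: 
        print(n,round(r["confidence"],2),r["rect"],r["region"].sum())
E
```

```text
clock: 2.97
eef_pos: [0.3009, -0.4276, 0.3191]
eef_rot: [0.0, -0.456, 0.89, -0.0]
force: [-0.3, 0.4, -0.2]
gripper_width: 0.0854
grasp_force: 0.0
clock: 3.38
eef_pos: [0.4312, -0.2873, 0.3344]
eef_rot: [0.0, -0.706, 0.708, -0.0]
force: [0.4, -0.7, 0.3]
gripper_width: 0.0857
grasp_force: 0.0
clock: 3.63
eef_pos: [0.4609, -0.258, 0.3365]
eef_rot: [0.0, 0.708, -0.706, -0.0]
force: [-0.1, -0.7, 0.2]
gripper_width: 0.0853
grasp_force: 0.0
[-0.13 -0.14 -0.03  0.   -1.68  0.13] [ 0.46012417 -0.25902418  0.33668187]
[ 0.45994516 -0.32397154  0.4061138 ] [[-1.    -0.002 -0.001]
 [-0.002  0.966  0.26 ]
 [ 0.001  0.26  -0.966]]
tape_roll 0.85 [255.0, 0.0, 323.0, 25.5] 1421
block_plane 0.61 [220.5, 132.7, 292.7, 289.2] 7247
round_board 0.63 [213.4, 173.9, 303.2, 254.6] 1921
round_board 0.47 [252.6, 0.5, 323.2, 28.9] 1447
cork_mat 0.59 [334.6, 107.8, 440.8, 275.9] 15356
```

View pics/w1.png

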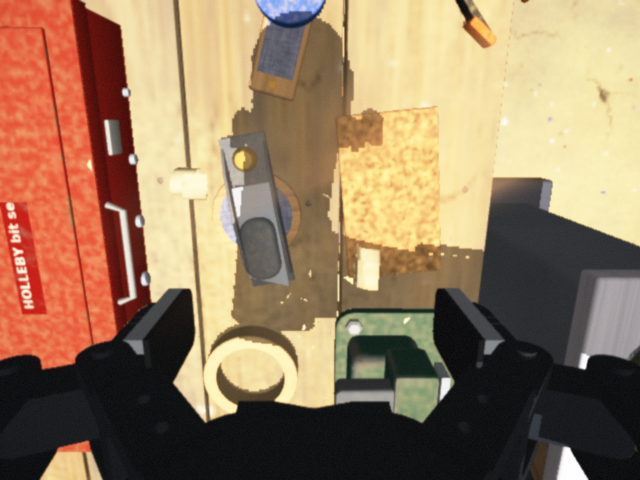

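```bash
cat >> h.py <<'E'
from scipy.optimize import minimize
D=dict(tape_roll=(.066,.066,.019),screw_box=(.061,.091,.046),block_plane=(.045,.155,.03),batten=(.04,.16,.02),
 round_board=(.092,.092,.01),box_board=(.085,.12,.01),plane_board=(.086,.186,.01),strip_board=(.044,.19,.01),cork_mat=(.1,.17,.004))
RND=("tape_roll","round_board")
def proj(c,P,m):
    f=240/np.tan(np.radians(m["fov_y"])/2)
    q=R.from_quat(m["rotation"],scalar_first=True).inv().apply(P-np.array(m["position"]))
    return np.c_[q[:,0]/q[:,2]*f+m["cx"],q[:,1]/q[:,2]*f+m["cy"]]
def pts(n,x,y,a,z0):
    w,l,h=D[n]
    if n in RND: t=np.linspace(0,6.283,48); B=np.c_[np.cos(t),np.sin(t)]*w/2
    else: B=np.array([[1,1],[1,-1],[-1,-1],[-1,1]])*[w/2,l/2]
    B=B@np.array([[np.cos(a),np.sin(a)],[-np.sin(a),np.cos(a)]])+[x,y]
    return np.vstack([np.c_[B,np.full(len(B),z)] for z in(z0,z0+h)])
def fillp(n,p,z0,c,m):
    o=np.zeros((480,640),np.uint8); h=cv2.convexHull(proj(c,pts(n,*p,z0),m).astype(np.float32))
    cv2.fillConvexPoly(o,(h*16).round().astype(np.int32),1,shift=4); return o>0
def fit(n,mask,z0,occ=None,c="wrist",p0=None):
    m=robot.camera_model(c); k=np.ones((480,640),bool) if occ is None else ~occ
    cnt=np.argwhere(mask)[:,::-1].mean(0); g=pix2w(c,cnt,z0+D[n][2]/2)[:2] if p0 is None else p0[:2]
    best=None
    for a0 in([0] if n in RND else [-.6,-.3,0,.3,.6]) if p0 is None else [p0[2]]:
        f=lambda p:(k&(fillp(n,p,z0,c,m)^mask)).sum()/mask.sum()
        r=minimize(f,[*g,a0],method="Nelder-Mead",options=dict(initial_simplex=np.array([*g,a0])+np.array([[0,0,0],[.015,0,0],[0,.015,0],[0,0,.2]]),xatol=1e-4,fatol=1e-4))
        if best is None or r.fun<best.fun: best=r
    return best.x,best.fun
def sil(n,c="wrist",near=None):
    rs=[r for r in robot.silhouettes(c,n) if r["region"].any()]
    if near is not None: rs=[r for r in rs if np.hypot(*(pix2w(c,np.argwhere(r["region"])[:,::-1].mean(0),.01)[:2]-near))<.07]
    return (rs[0]["region"],rs[0]["confidence"]) if rs else (None,0)
def look(lst,name=None):
    "lst: (name,z0,near,occluder name)"
    w=robot.capture("wrist"); m=robot.camera_model("wrist"); out=w.copy()
    for n,z0,near,on in lst:
        M,cf=sil(n,near=near)
        if M is None: print(n,"none"); continue
        o=None
        if on:
            o,_=sil(on)
            if o is not None: o=cv2.dilate(o.astype(np.uint8),np.ones((5,5)))>0
        p,e=fit(n,M,z0,o); print(n,round(cf,2),"xy",p[:2].round(4),"yaw deg",np.degrees(p[2]).round(1),"err",round(e,3))
        for P in(fillp(n,p,z0,"wrist",m),):
            cs,_=cv2.findContours(P.astype(np.uint8),0,2); cv2.drawContours(out,cs,-1,(0,0,255),1)
    if name: cv2.imwrite(f"pics/{name}.png",out)
E
python3 - <<'E'
from h import *
look([("block_plane",.01,None,None),("round_board",0,(.517,-.24),"block_plane"),("cork_mat",0,None,None)],"w1f")
E
python3 -m pendant '{"series":[0.01,-0.038,0,0,0,0,0.01,-0.038,0,0,0,0,0.01,-0.038,0,0,0,0,0,-0.038,0,0,0,0,0,0,0,0,0,0]}'
python3 - <<'E'
from h import *
look([("tape_roll",.01,(.49,-.44),None),("strip_board",0,None,"tape_roll"),("block_plane",.01,None,None),("cork_mat",0,None,None),("round_board",0,(.517,-.24),"block_plane")],"w2f")
E
```

```text
block_plane 0.63 xy [ 0.5153 -0.2347] yaw deg 10.7 err 0.126
round_board 0.68 xy [ 0.5189 -0.2282] yaw deg 9.5 err 0.123
cork_mat 0.87 xy [ 0.3818 -0.2482] yaw deg 6.0 err 0.075
clock: 4.8
eef_pos: [0.4892, -0.4164, 0.3332]
eef_rot: [-0.001, -0.706, 0.709, 0.002]
force: [0.9, 1.4, -0.6]
gripper_width: 0.0854
grasp_force: 0.0
tape_roll 0.84 xy [ 0.4826 -0.4341] yaw deg 2.2 err 0.276
strip_board 0.69 xy [ 0.4804 -0.434 ] yaw deg -14.6 err 0.134
block_plane 0.82 xy [ 0.5169 -0.2281] yaw deg 10.0 err 0.245
cork_mat 0.95 xy [ 0.3828 -0.2432] yaw deg 5.3 err 0.212
round_board 0.89 xy [ 0.5209 -0.2215] yaw deg 12.3 err 0.056
```

View pics/w2f.png

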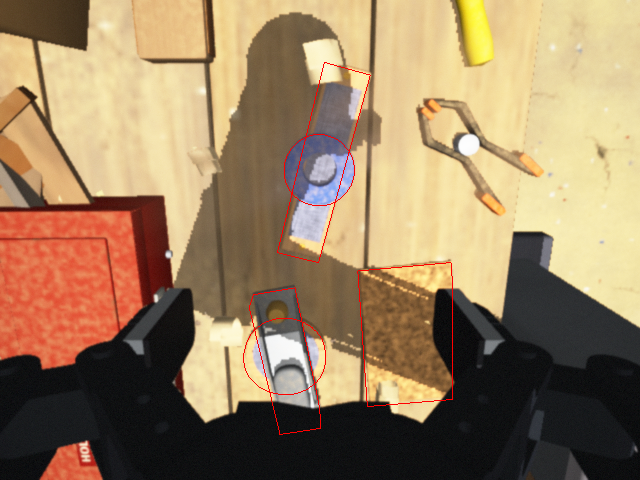

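```bash
python3 - <<'E'
from h import *
look([("tape_roll",.01,(.49,-.44),None),("strip_board",0,None,"tape_roll")]); s=robot.read_state();print(s["eef_pos"])
E
python3 -m pendant '{"series":[-0.004,-0.012,-0.035,0,0,0,-0.004,-0.012,-0.035,0,0,0,0,0,-0.035,0,0,0,0,0,-0.035,0,0,0,0,0,0,0,0,0]}'
python3 - <<'E'
from h import *
look([("tape_roll",.01,(.49,-.44),None),("strip_board",0,None,"tape_roll")],"w3f"); s=robot.read_state();print(s["eef_pos"])
E
```

```text
tape_roll 0.72 xy [ 0.4812 -0.4378] yaw deg 5.3 err 0.295
strip_board 0.56 xy [ 0.478  -0.4389] yaw deg -14.8 err 0.092
[ 0.48981421 -0.41110898  0.33723681]
clock: 5.82
eef_pos: [0.4793, -0.4335, 0.1875]
eef_rot: [-0.001, -0.707, 0.707, 0.007]
force: [0.1, 0.3, -2.6]
gripper_width: 0.0852
grasp_force: 0.0
tape_roll 0.63 xy [ 0.4848 -0.4401] yaw deg 7.5 err 0.257
strip_board 0.89 xy [ 0.484  -0.4403] yaw deg -14.7 err 0.092
[ 0.48264687 -0.43628959  0.20056323]
```

View pics/w3f.png

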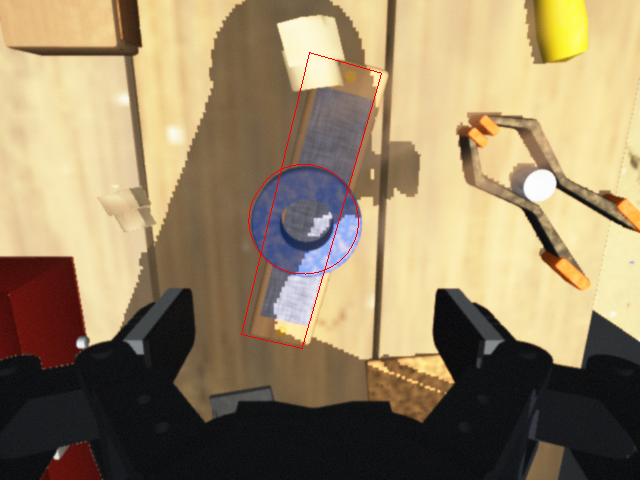

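```bash
python3 -m pendant '{"series":[0.001,-0.004,-0.035,0,0,0,0,0,-0.035,0,0,0,0,0,-0.025,0,0,0,0,0,-0.015,0,0,0,0,0,0,0,0,0]}'
python3 -m pendant '{"series":[0,0,-0.006,0,0,0,0,0,0,0,0,0]}'
python3 - <<'E'
from h import *
s=robot.read_state();print(s["eef_pos"],s["force"])
cv2.imwrite("pics/w4.png",robot.capture("wrist"))
E
```

```text
clock: 6.43
eef_pos: [0.4825, -0.4391, 0.0853]
eef_rot: [-0.0, -0.707, 0.707, 0.001]
force: [-0.6, -0.1, -0.5]
gripper_width: 0.0859
grasp_force: 0.0
clock: 6.6
eef_pos: [0.4839, -0.4402, 0.0831]
eef_rot: [-0.0, 0.707, -0.707, 0.002]
force: [0.4, -0.2, 0.0]
gripper_width: 0.0855
grasp_force: 0.0
[ 0.48387656 -0.4401732   0.08313947] [ 0.42869972 -0.15238834  0.0098089 ]
```

View pics/w4.png

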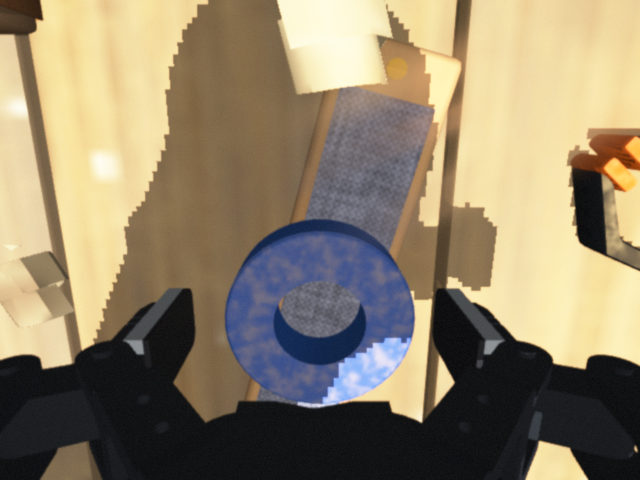

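```bash
python3 -m pendant '{"series":[0,0,0,0,0,0,0,0,0,0,0,0,0,0,0,0,0,0,0,0,0,0,0,0,0,0,0,0,0,0]}' 1
python3 -m pendant '{"series":[0,0,0,0,0,0,0,0,0.02,0,0,0,0,0,0.03,0,0,0,0,0,0.03,0,0,0,0,0,0.03,0,0,0]}'
python3 - <<'E'
from h import *
s=robot.read_state();print(s["eef_pos"])
look([("strip_board",0,None,None)],"w5"); 
w=cv2.imread("pics/w5.png")
print([pix2w("wrist",(320,312),.029)])
E
```

```text
clock: 7.07
eef_pos: [0.4836, -0.4402, 0.0833]
eef_rot: [-0.0, 0.707, -0.707, 0.002]
force: [-0.9, 1.3, 5.7]
gripper_width: 0.0625
grasp_force: 66.1
clock: 7.48
eef_pos: [0.4825, -0.4395, 0.1922]
eef_rot: [-0.0, -0.707, 0.707, 0.0]
force: [0.9, -1.4, -0.2]
gripper_width: 0.0626
grasp_force: 65.8
[ 0.48251433 -0.4394647   0.19224569]
strip_board 0.86 xy [ 0.4809 -0.4425] yaw deg -14.8 err 0.558
[array([ 0.48091523, -0.3864067 ,  0.029     ])]
```

View pics/w5.png

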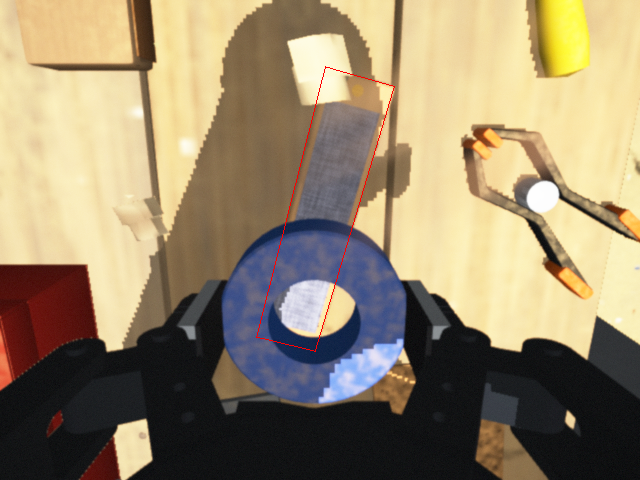

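Run:
```python
from h import *
s=robot.read_state();print(s["eef_pos"])
for r in(310,319): print(pix2w("wrist",(314.5,r),s["eef_pos"][2]-.054)-s["eef_pos"])
for u in (224,405): print(pix2w("wrist",(u,319),s["eef_pos"][2]-.054)-s["eef_pos"])
# mat guess
for v in(.0,): print(pix2w("wrist",(314,300),0))
```

```text
[ 0.48429263 -0.44113346  0.19850697]
[-0.00030393 -0.00351834 -0.054     ]
[-0.00031065 -0.00016186 -0.054     ]
[ 3.06618954e-02  1.20936323e-05 -5.40000000e-02]
[-0.03115552 -0.0003351  -0.054     ]
[ 0.48504696 -0.38152559  0.        ]
```

```bash
python3 -m pendant '{"series":[-0.02,0.035,0,0,0,0,-0.02,0.035,0,0,0,0,-0.02,0.035,0,0,0,0,-0.02,0.035,0,0,0,0,-0.02,0.035,0,0,0,0]}'
python3 -m pendant '{"series":[-0.001,0,-0.03,0,0,0,0,0,-0.03,0,0,0,0,0,-0.03,0,0,0,0,0,-0.015,0,0,0,0,0,0,0,0,0]}'
python3 -m pendant '{"series":[0,0,0,0,0,0,0,0,0,0,0,0]}'
python3 - <<'E'
from h import *
s=robot.read_state();print(s["eef_pos"],s["force"])
E
```

```text
clock: 8.0
eef_pos: [0.3815, -0.2634, 0.1901]
eef_rot: [-0.0, -0.707, 0.707, 0.0]
force: [0.5, 1.2, 1.5]
gripper_width: 0.0628
grasp_force: 65.8
clock: 8.42
eef_pos: [0.3795, -0.2636, 0.0818]
eef_rot: [-0.001, -0.707, 0.707, 0.003]
force: [0.1, 0.6, -1.5]
gripper_width: 0.0627
grasp_force: 65.8
clock: 8.58
eef_pos: [0.3825, -0.265, 0.0875]
eef_rot: [-0.0, 0.707, -0.707, 0.001]
force: [0.9, 0.5, 0.4]
gripper_width: 0.0624
grasp_force: 65.8
[ 0.38251789 -0.26499943  0.08746799] [0.87742499 0.45369027 0.43695853]
```

```bash
python3 -m pendant '{"series":[0,0,-0.008,0,0,0,0,0,-0.001,0,0,0,0,0,0,0,0,0]}'
python3 -m pendant '{"series":[0,0,0,0,0,0,0,0,0,0,0,0,0,0,0,0,0,0,0,0,0,0,0,0,0,0,0.01,0,0,0]}' 0
python3 -m pendant '{"series":[0,0,0.03,0,0,0,0,0,0.04,0,0,0,0,0,0.04,0,0,0,0,0,0.04,0,0,0,0,0,0.04,0,0,0]}'
python3 -m pendant '{"series":[0.017,0.0345,0.01,0,0,0,0.017,0.0345,0.01,0,0,0,0.017,0.0345,0.01,0,0,0,0.017,0.0345,0.01,0,0,0,0.017,0.0345,0.01,0,0,0]}'
python3 -m pendant '{"series":[0.017,0.0345,0,0,0,0,0.017,0.0345,0,0,0,0,0.017,0.0345,0,0,0,0,0.017,0.0345,0,0,0,0,0.017,0.0345,0,0,0,0]}'
python3 -m pendant '{"series":[0,0,0,0,0,0,0,0,0,0,0,0,0,0,0,0,0,0]}'
python3 - <<'E'
from h import *
look([("batten",.01,None,None),("box_board",0,None,"batten"),("screw_box",.01,None,None),("plane_board",0,None,"screw_box")],"w6")
s=robot.read_state();print(s["eef_pos"],s["force"])
E
```

```text
clock: 8.83
eef_pos: [0.3821, -0.2647, 0.0773]
eef_rot: [0.0, -0.707, 0.707, -0.0]
force: [0.3, 0.2, -0.2]
gripper_width: 0.0627
grasp_force: 65.9
clock: 9.25
eef_pos: [0.3806, -0.2642, 0.0852]
eef_rot: [-0.001, -0.707, 0.707, 0.002]
force: [-0.9, 0.6, -0.8]
gripper_width: 0.0856
grasp_force: 0.0
clock: 9.67
eef_pos: [0.3811, -0.2646, 0.2798]
eef_rot: [0.0, -0.707, 0.707, -0.001]
force: [0.9, 0.2, -0.2]
gripper_width: 0.0854
grasp_force: 0.0
clock: 10.08
eef_pos: [0.4668, -0.0905, 0.3286]
eef_rot: [0.001, -0.707, 0.707, -0.001]
force: [0.6, -1.0, -0.2]
gripper_width: 0.0852
grasp_force: 0.0
clock: 10.5
eef_pos: [0.5521, 0.0822, 0.3279]
eef_rot: [-0.0, 0.707, -0.707, 0.0]
force: [0.1, -1.1, 1.9]
gripper_width: 0.0855
grasp_force: 0.0
clock: 10.75
eef_pos: [0.5516, 0.0803, 0.3273]
eef_rot: [0.0, 0.707, -0.707, 0.0]
force: [-0.6, -0.2, -0.5]
gripper_width: 0.0856
grasp_force: 0.0
batten 0.77 xy [0.5224 0.1297] yaw deg -6.3 err 0.037
box_board 0.71 xy [0.5201 0.1321] yaw deg 1.5 err 0.187
screw_box 0.9 xy [0.6646 0.133 ] yaw deg -22.9 err 0.11
plane_board 0.82 xy [0.6694 0.1345] yaw deg -10.5 err 0.279
[0.5515598  0.07971607 0.32726228] [ 0.20678799 -0.88038801  0.29931001]
```

View pics/w6.png

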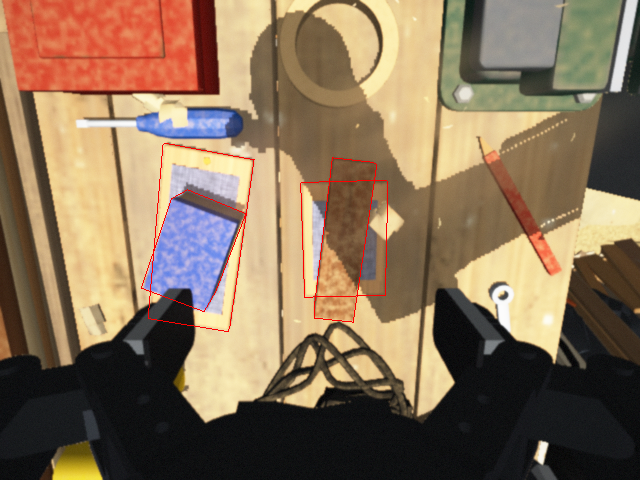

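```bash
python3 -m pendant '{"series":[-0.01,0.017,-0.03,0,0,-3.1,-0.01,0.017,-0.03,0,0,-3.2,-0.0092,0.0157,-0.03,0,0,0,0,0,-0.035,0,0,0,0,0,-0.035,0,0,0]}'
python3 -m pendant '{"series":[0,0,-0.035,0,0,0,0,0,-0.025,0,0,0,0,0,-0.016,0,0,0,0,0,0,0,0,0,0,0,0,0,0,0]}'
python3 -m pendant '{"series":[0,0,-0.005,0,0,0,0,0,0,0,0,0]}'
python3 -m pendant '{"series":[0,0,0,0,0,0,0,0,0,0,0,0,0,0,0,0,0,0,0,0,0,0,0,0,0,0,0,0,0,0]}' 1
python3 - <<'E'
from h import *
s=robot.read_state();print(s["eef_pos"],s["force"],s["gripper_width"])
E
```

```text
clock: 11.52
eef_pos: [0.5221, 0.1306, 0.1661]
eef_rot: [0.001, -0.668, 0.745, -0.0]
force: [-0.2, 0.5, -0.0]
gripper_width: 0.0856
grasp_force: 0.0
clock: 11.93
eef_pos: [0.5224, 0.1296, 0.0908]
eef_rot: [-0.001, -0.667, 0.745, -0.0]
force: [-0.0, 0.1, 0.7]
gripper_width: 0.0855
grasp_force: 0.0
clock: 12.1
eef_pos: [0.5231, 0.1304, 0.0869]
eef_rot: [0.001, -0.667, 0.745, -0.0]
force: [-0.8, 0.2, -0.7]
gripper_width: 0.0855
grasp_force: 0.0
clock: 12.52
eef_pos: [0.523, 0.1303, 0.0866]
eef_rot: [0.001, -0.667, 0.745, -0.0]
force: [-0.3, -0.1, 0.5]
gripper_width: 0.0387
grasp_force: 61.9
[0.52295009 0.13032419 0.0866389 ] [-0.29862746 -0.13069498  0.47170511] 0.038693648308947594
```

```bash
python3 -m pendant '{"series":[0,0,0.02,0,0,0,0,0,0.035,0,0,0,0,0,0.04,0,0,0,0,0,0.04,0,0,0,0,0,0.04,0,0,0]}'
python3 -m pendant '{"series":[0,-0.04,0,0,0,-1.7,0,-0.04,0,0,0,-1.7,0,-0.04,0,0,0,-1.7,0,-0.04,0,0,0,-1.7,0,-0.04,0,0,0,-1.7]}'
python3 -m pendant '{"series":[0,-0.04,0,0,0,0,0,-0.04,0,0,0,0,0,-0.04,0,0,0,0,0,-0.04,0,0,0,0,0,-0.04,0,0,0,0]}'
python3 -m pendant '{"series":[-0.01,-0.04,-0.02,0,0,0,-0.01,-0.04,-0.02,0,0,0,-0.01,-0.04,-0.02,0,0,0,-0.011,-0.036,-0.01,0,0,0,0,-0.01,0,0,0,0]}'
python3 -m pendant '{"series":[0,0,0,0,0,0,0,0,0,0,0,0]}'
python3 - <<'E'
from h import *
s=robot.read_state();print(s["eef_pos"],s["force"],s["gripper_width"],R.from_quat(s["eef_rot"],scalar_first=True).as_matrix()[:,0])
look([("strip_board",0,None,"batten")],"w7")
E
```

```text
clock: 12.93
eef_pos: [0.5221, 0.1298, 0.2625]
eef_rot: [-0.0, -0.667, 0.745, 0.0]
force: [2.3, 0.9, -0.5]
gripper_width: 0.0386
grasp_force: 61.7
clock: 13.35
eef_pos: [0.522, -0.0715, 0.2608]
eef_rot: [0.0, -0.61, 0.793, 0.0]
force: [1.6, 0.2, 0.2]
gripper_width: 0.0389
grasp_force: 61.8
clock: 13.77
eef_pos: [0.5221, -0.2718, 0.2606]
eef_rot: [0.0, -0.61, 0.792, 0.0]
force: [0.8, 1.4, 0.4]
gripper_width: 0.0386
grasp_force: 61.8
clock: 14.18
eef_pos: [0.4809, -0.4283, 0.1918]
eef_rot: [-0.001, -0.608, 0.794, 0.003]
force: [0.4, 1.0, -1.7]
gripper_width: 0.0385
grasp_force: 61.7
clock: 14.35
eef_pos: [0.484, -0.4254, 0.1957]
eef_rot: [-0.0, -0.61, 0.793, 0.0]
force: [0.1, 1.0, -0.5]
gripper_width: 0.0384
grasp_force: 61.7
[ 0.48396175 -0.42542484  0.19572005] [ 0.09330999  1.00616384 -0.54174471] 0.03840689362481771 [-2.56935072e-01 -9.66428639e-01 -2.34025048e-04]
strip_board 0.91 xy [ 0.461  -0.4969] yaw deg -15.7 err 3.603
```

View pics/w7.png

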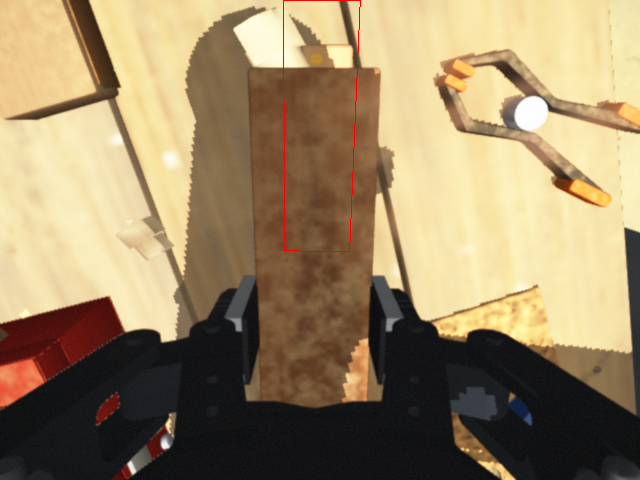

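Run:
```python
from h import *
s=robot.read_state(); p=s["eef_pos"]; a=np.radians(-14.8); ux=np.array([np.cos(a),np.sin(a)]); uy=np.array([-np.sin(a),np.cos(a)])
c=pix2w("wrist",(352,44),.01)[:2]; print("corner",c,"centre",c+.022*ux+.095*uy)
zt=p[2]-.0866+.03
for px in((249,68),(379,68)):
  e=pix2w("wrist",px,zt)[:2]-p[:2]; print("batten corner in tool: across",e@ux,"along",e@uy)
e=pix2w("wrist",(303,70),.01)[:2]; print("chip corner rel. board centre",(e-[.481,-.4405])@ux,(e-[.481,-.4405])@uy)
```

```text
corner [ 0.43470522 -0.52398287] centre [ 0.48024268 -0.43775445]
batten corner in tool: across 0.018724392810999177 along -0.08024547984441724
batten corner in tool: across -0.01967489587861486 along -0.08033347697915116
chip corner rel. board centre 0.0056497621161267515 -0.07806942266714699
```

```bash
python3 -m pendant '{"series":[-0.0014,-0.0044,-0.03,0,0,0,0,0,-0.03,0,0,0,0,0,-0.025,0,0,0,0,0,-0.015,0,0,0,0,0,0,0,0,0]}'
python3 -m pendant '{"series":[0,0,-0.005,0,0,0,0,0,-0.003,0,0,0,0,0,0,0,0,0]}'
python3 - <<'E'
from h import *
s=robot.read_state(); print(s["eef_pos"],s["force"]);cv2.imwrite("pics/w8.png",robot.capture("wrist"))
E
```

```text
clock: 14.92
eef_pos: [0.4819, -0.4271, 0.0921]
eef_rot: [-0.001, -0.611, 0.792, 0.003]
force: [-0.3, 0.2, -1.1]
gripper_width: 0.0387
grasp_force: 61.7
clock: 15.17
eef_pos: [0.4836, -0.4293, 0.0894]
eef_rot: [0.0, -0.61, 0.792, -0.001]
force: [-1.2, -0.1, -0.2]
gripper_width: 0.0383
grasp_force: 61.7
[ 0.48356326 -0.42926069  0.08936928] [-1.21667155 -0.07520508 -0.2377495 ]
```

View pics/w8.png

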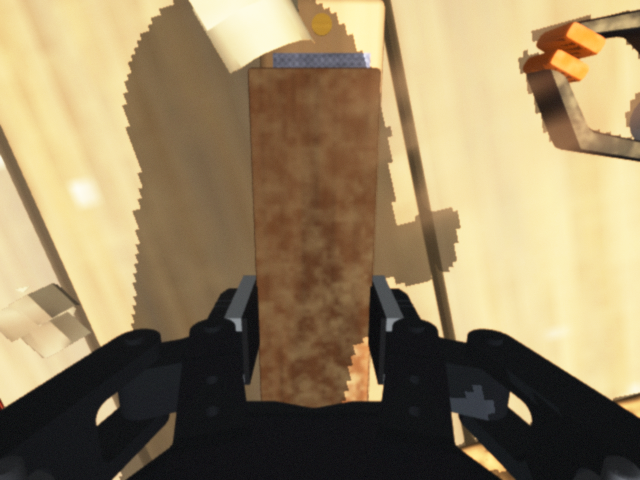

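```bash
python3 -m pendant '{"series":[-0.002,0.0005,-0.0025,0,0,0,0,0,0,0,0,0,0,0,0,0,0,0]}'
python3 -m pendant '{"series":[0,0,0,0,0,0,0,0,0,0,0,0,0,0,0,0,0,0,0,0,0,0,0,0,0,0,0.01,0,0,0]}' 0
python3 -m pendant '{"series":[0,0,0.03,0,0,0,0,0,0.04,0,0,0,0,0,0.04,0,0,0,0,0,0.03,0,0,0,0,0,0,0,0,0]}'
python3 -m pendant '{"series":[0,0,0,0,0,0]}'
python3 - <<'E'
from h import *
s=robot.read_state(); print(s["eef_pos"]);look([("batten",.01,None,None),("strip_board",0,None,"batten")],"w9")
E
```

```text
clock: 15.47
eef_pos: [0.4812, -0.4291, 0.0867]
eef_rot: [0.0, -0.61, 0.792, -0.001]
force: [-0.2, 1.0, 1.8]
gripper_width: 0.0385
grasp_force: 61.9
clock: 15.88
eef_pos: [0.4799, -0.4282, 0.0935]
eef_rot: [-0.001, -0.61, 0.792, 0.002]
force: [-0.7, -1.0, -0.5]
gripper_width: 0.0856
grasp_force: 0.0
clock: 16.3
eef_pos: [0.4821, -0.4306, 0.2461]
eef_rot: [0.001, -0.61, 0.792, -0.007]
force: [-0.0, 0.1, 1.0]
gripper_width: 0.0852
grasp_force: 0.0
clock: 16.38
eef_pos: [0.4815, -0.4294, 0.2396]
eef_rot: [0.001, -0.61, 0.792, -0.003]
force: [0.9, -0.5, 0.2]
gripper_width: 0.0857
grasp_force: 0.0
[ 0.48145848 -0.42939274  0.23960419]
batten 0.64 xy [ 0.4785 -0.4276] yaw deg -14.8 err 0.047
strip_board 0.57 xy [ 0.4536 -0.5233] yaw deg -13.6 err 3.037
```

View pics/w9.png

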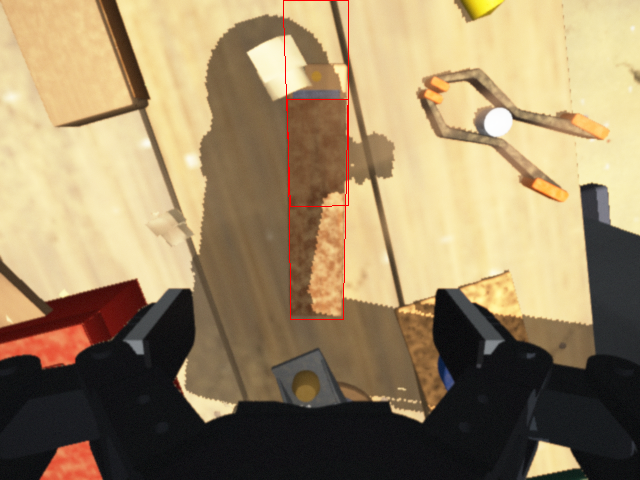

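Run:
```python
from h import *
a=np.radians(-14.8); ux=np.array([np.cos(a),np.sin(a)]); uy=np.array([-np.sin(a),np.cos(a)])
w=robot.capture("wrist"); c=pix2w("wrist",(347,66),.01)[:2]; 
print("board centre",c+.022*ux+.095*uy, "along/across rel", [(pix2w("wrist",u,z)[:2]-c)@np.c_[uy,ux] for u,z in(((318,98),.03),((318,318),.03),((348,98),.03))])
cv2.imwrite("pics/w10.png",cv2.resize(np.hstack([w[30:130,220:400],w[270:370,220:400]]),None,fx=2.2,fy=4))
```

```text
board centre [ 0.47664695 -0.43465105] along/across rel [array([0.02202825, 0.0201365 ]), array([0.18044713, 0.01950958]), array([0.02200587, 0.00053371])]
```

View pics/w10.png

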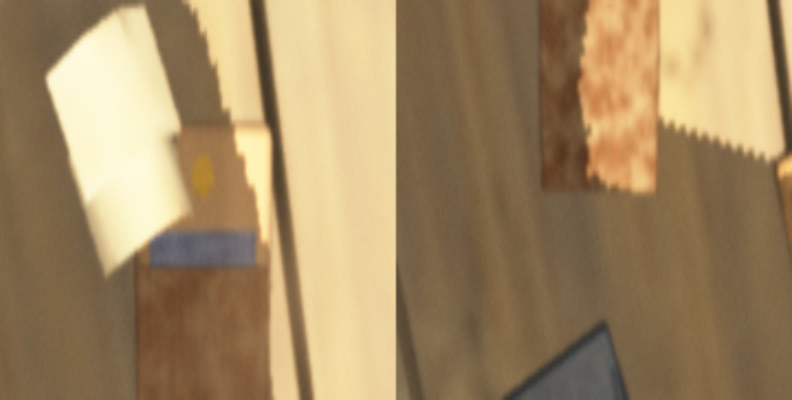

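```bash
python3 -m pendant '{"series":[0.004,0.04,0.01,0,0,0,0.004,0.04,0.01,0,0,0,0.004,0.04,0.01,0,0,0,0.004,0.04,0.01,0,0,0,0.004,0.04,0.01,0,0,0]}'
python3 -m pendant '{"series":[0.004,0.04,0.01,0,0,0,0.004,0.04,0.01,0,0,0,0.004,0.04,0.01,0,0,0,0.004,0.04,0,0,0,0,0.004,0.04,0,0,0,0]}'
python3 -m pendant '{"series":[0.033,0.024,0,0,0,0,0.033,0.024,0,0,0,0,0.033,0.024,0,0,0,0,0.02,0.02,0,0,0,0,0,0.01,0,0,0,0]}'
python3 -m pendant '{"series":[0,0,0,0,0,0,0,0,0,0,0,0]}'
python3 - <<'E'
from h import *
s=robot.read_state(); print(s["eef_pos"]);look([("screw_box",.01,None,None),("plane_board",0,None,"screw_box"),("box_board",0,None,None)],"w11")
E
```

```text
clock: 17.05
eef_pos: [0.5004, -0.2272, 0.2853]
eef_rot: [-0.001, -0.61, 0.792, 0.001]
force: [1.5, 0.3, -0.4]
gripper_width: 0.0853
grasp_force: 0.0
clock: 17.47
eef_pos: [0.5206, -0.027, 0.316]
eef_rot: [0.0, -0.61, 0.792, -0.0]
force: [1.4, -0.2, -0.0]
gripper_width: 0.0853
grasp_force: 0.0
clock: 17.88
eef_pos: [0.642, 0.0756, 0.3113]
eef_rot: [-0.003, -0.611, 0.792, 0.001]
force: [-0.3, 0.0, -1.3]
gripper_width: 0.0856
grasp_force: 0.0
clock: 18.05
eef_pos: [0.6397, 0.0734, 0.3146]
eef_rot: [-0.001, -0.61, 0.792, 0.0]
force: [-0.9, 0.4, 0.6]
gripper_width: 0.0859
grasp_force: 0.0
[0.63973792 0.0733856  0.31460272]
screw_box 0.7 xy [0.6647 0.1336] yaw deg -21.8 err 0.034
plane_board 0.92 xy [0.6694 0.1346] yaw deg -10.7 err 0.061
box_board 0.74 xy [0.5215 0.1328] yaw deg 1.2 err 0.107
```

View pics/w11.png

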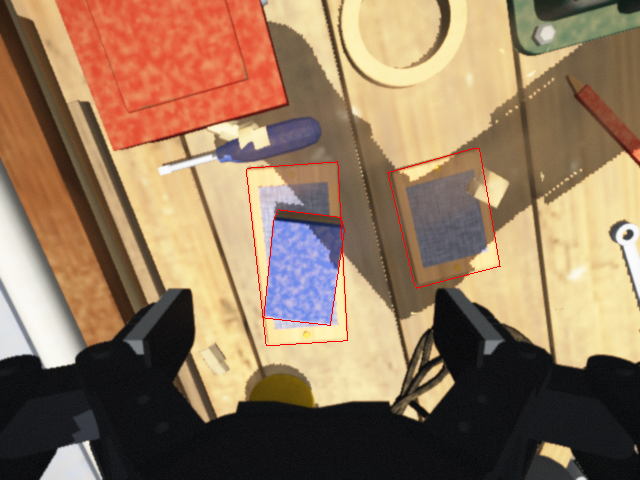

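```bash
python3 - <<'E'
from h import *
print("can",pix2w("wrist",(280,375),.08),pix2w("wrist",(280,375),.04))
a=np.radians(1.3); ux=np.array([np.cos(a),np.sin(a)]); uy=np.array([-np.sin(a),np.cos(a)])
for p in((468,187),(475,172),(482,205)): print("chip",(pix2w("wrist",p,.012)[:2]-[.521,.1325])@np.c_[ux,uy])
E
python3 -m pendant '{"series":[0.008,0.02,-0.03,0,0,-3.5,0.008,0.02,-0.03,0,0,-3.4,0.009,0.0202,-0.03,0,0,0,0,0,-0.035,0,0,0,0,0,0,0,0,0]}'
python3 - <<'E'
from h import *
s=robot.read_state(); print(s["eef_pos"]);look([("screw_box",.01,None,None)])
E
```

```text
can [0.70611693 0.2109228  0.08      ] [0.71707002 0.23726597 0.04      ]
chip [-0.0250948  -0.02720126]
chip [-0.03393471 -0.03936577]
chip [-0.03483295 -0.00634798]
clock: 18.72
eef_pos: [0.6619, 0.1332, 0.1816]
eef_rot: [-0.006, -0.561, 0.828, 0.002]
force: [-0.0, 0.2, -3.3]
gripper_width: 0.0855
grasp_force: 0.0
[0.66185749 0.13321057 0.18156818]
screw_box 0.77 xy [0.6689 0.1342] yaw deg -21.7 err 0.044
```

```bash
python3 -m pendant '{"series":[0.001,0,-0.03,0,0,0,0,0,-0.03,0,0,0,0,0,-0.025,0,0,0,0,0,-0.015,0,0,0,0,0,0,0,0,0]}'
python3 -m pendant '{"series":[0,0,-0.006,0,0,0,0,0,0,0,0,0]}'
python3 -m pendant '{"series":[0,0,0,0,0,0,0,0,0,0,0,0,0,0,0,0,0,0,0,0,0,0,0,0,0,0,0,0,0,0]}' 1
python3 -m pendant '{"series":[0,0,0.01,0,0,0,0,0,0.02,0,0,0,0,0,0.03,0,0,0,0,0,0.03,0,0,0,0,0,0.03,0,0,0]}'
python3 - <<'E'
from h import *
s=robot.read_state(); print(s["eef_pos"],s["force"])
E
```

```text
clock: 19.23
eef_pos: [0.6655, 0.1323, 0.0904]
eef_rot: [-0.001, -0.561, 0.828, 0.0]
force: [-0.4, 0.5, -0.6]
gripper_width: 0.0853
grasp_force: 0.0
clock: 19.4
eef_pos: [0.6671, 0.1332, 0.0877]
eef_rot: [0.002, -0.561, 0.828, -0.001]
force: [-0.6, -0.4, -0.0]
gripper_width: 0.0852
grasp_force: 0.0
clock: 19.82
eef_pos: [0.6666, 0.1337, 0.0872]
eef_rot: [0.001, -0.561, 0.827, -0.0]
force: [-2.1, 0.6, 6.2]
gripper_width: 0.0605
grasp_force: 67.4
clock: 20.23
eef_pos: [0.6653, 0.1331, 0.2055]
eef_rot: [-0.001, -0.561, 0.828, 0.0]
force: [1.4, 0.6, -2.6]
gripper_width: 0.0604
grasp_force: 66.2
[0.66528367 0.13307207 0.20547656] [ 1.37047694  0.62639183 -2.61933688]
```

```bash
python3 -m pendant '{"series":[-0.034,0,0,0,0,5.8,-0.034,0,0,0,0,5.8,-0.034,0,0,0,0,5.8,-0.035,0,0,0,0,5.8,0,0,0,0,0,0]}'
python3 -m pendant '{"series":[0,0,0,0,0,0,0,0,0,0,0,0]}'
python3 - <<'E'
from h import *
s=robot.read_state(); print(s["eef_pos"],R.from_quat(s["eef_rot"],scalar_first=True).as_matrix()[:,0])
w=robot.capture("wrist"); look([("box_board",0,None,"screw_box")],"w12")
E
```

```text
clock: 20.65
eef_pos: [0.5238, 0.1325, 0.2039]
eef_rot: [0.001, 0.718, -0.696, -0.001]
force: [2.4, 1.3, -3.3]
gripper_width: 0.0601
grasp_force: 67.2
clock: 20.82
eef_pos: [0.5289, 0.1334, 0.2053]
eef_rot: [-0.0, 0.716, -0.698, 0.0]
force: [-0.2, 0.1, -3.7]
gripper_width: 0.0603
grasp_force: 67.2
[0.52892515 0.13338606 0.20534788] [ 2.57181598e-02 -9.99669091e-01 -5.33819411e-04]
box_board 0.93 xy [0.5209 0.1318] yaw deg 0.4 err 0.068
```

View pics/w12.png

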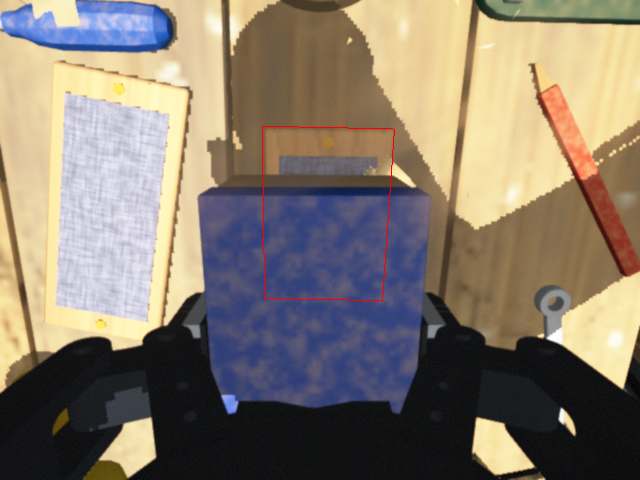

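Picture w12 shows the box held level over the box board (red outline around columns 265–395), the plane board empty at (118,200), and a small chip at the board's edge at about (400,170). That was my last picture, since I have now used up the viewing allowance. From here I go by measured numbers only.

```bash
python3 - <<'E'
from h import *
look([("plane_board",0,None,None)])
E
python3 -m pendant '{"series":[0.001,-0.001,-0.03,0,0,0,0,0,-0.03,0,0,0,0,0,-0.03,0,0,0,0,0,-0.015,0,0,0,0,0,0,0,0,0]}'
python3 -m pendant '{"series":[0,0,-0.006,0,0,0,0,0,0,0,0,0]}'
python3 -m pendant '{"series":[0,0,-0.005,0,0,0,0,0,0,0,0,0]}'
```

```text
plane_board 0.79 xy [0.667 0.135] yaw deg -10.2 err 0.068
clock: 21.53
eef_pos: [0.5278, 0.1312, 0.0946]
eef_rot: [0.004, 0.716, -0.698, -0.002]
force: [-1.1, -0.9, -4.3]
gripper_width: 0.0601
grasp_force: 67.1
clock: 21.7
eef_pos: [0.5304, 0.1324, 0.0942]
eef_rot: [-0.0, 0.716, -0.698, 0.0]
force: [-0.5, -0.4, -3.9]
gripper_width: 0.0607
grasp_force: 67.2
clock: 21.87
eef_pos: [0.5302, 0.1325, 0.0892]
eef_rot: [-0.001, 0.716, -0.698, 0.0]
force: [-0.1, -0.3, -3.9]
gripper_width: 0.0601
grasp_force: 67.2
```

```bash
python3 -m pendant '{"series":[0,0,-0.0015,0,0,0,0,0,0,0,0,0]}'
python3 -m pendant '{"series":[0,0,0,0,0,0,0,0,0,0,0,0,0,0,0,0,0,0,0,0,0,0,0,0,0,0,0.01,0,0,0]}' 0
python3 -m pendant '{"series":[0,0,0.03,0,0,0,0,0,0.04,0,0,0,0,0,0.04,0,0,0,0,0,0.04,0,0,0,0,0,0.03,0,0,0]}'
python3 -m pendant '{"series":[0,-0.025,0,0,0,0,0,-0.025,0,0,0,0,0,0,0,0,0,0,0,0,0,0,0,0]}'
python3 - <<'E'
from h import *
s=robot.read_state(); print(s["eef_pos"])
look([("screw_box",.01,None,None),("box_board",0,None,"screw_box"),("plane_board",0,None,None)])
E
```

```text
clock: 22.03
eef_pos: [0.53, 0.1324, 0.0876]
eef_rot: [-0.0, 0.716, -0.698, 0.0]
force: [0.2, 1.2, -4.1]
gripper_width: 0.0604
grasp_force: 67.2
clock: 22.45
eef_pos: [0.529, 0.1319, 0.0959]
eef_rot: [0.001, 0.716, -0.698, -0.001]
force: [-1.1, -1.0, -0.8]
gripper_width: 0.0856
grasp_force: 0.0
clock: 22.87
eef_pos: [0.5301, 0.132, 0.2826]
eef_rot: [-0.002, 0.716, -0.698, 0.001]
force: [0.6, 0.7, 0.6]
gripper_width: 0.0851
grasp_force: 0.0
clock: 23.2
eef_pos: [0.5299, 0.0814, 0.2785]
eef_rot: [-0.001, 0.716, -0.698, 0.0]
force: [-0.5, 0.2, 0.3]
gripper_width: 0.0851
grasp_force: 0.0
[0.52986779 0.08137184 0.27846202]
screw_box 0.65 xy [0.5291 0.1314] yaw deg 1.6 err 0.041
box_board 0.67 xy [0.521  0.1344] yaw deg 1.8 err 0.25
plane_board 0.8 xy [0.6659 0.1363] yaw deg -10.1 err 0.287
```

```bash
python3 -m pendant '{"series":[-0.002,-0.039,0,0,0,4.5,-0.002,-0.039,0,0,0,4.5,-0.002,-0.039,0,0,0,0,-0.002,-0.039,0,0,0,0,-0.002,-0.039,0,0,0,0]}'
python3 -m pendant '{"series":[0,-0.039,0,0,0,0,0,-0.039,0,0,0,0,0,-0.039,0,0,0,0,0,-0.039,0,0,0,0,0,0,0,0,0,0]}'
python3 -m pendant '{"series":[0,0,0,0,0,0,0,0,0,0,0,0]}'
python3 - <<'E'
from h import *
s=robot.read_state(); print(s["eef_pos"])
look([("block_plane",.01,None,None),("round_board",0,(.517,-.235),"block_plane"),("tape_roll",.004,None,None)])
print([(r["at"],pix2w("wrist",r["at"],.01).round(4),round(r["confidence"],2)) for r in robot.pinpoint("wrist","block_plane")])
M,_=sil("block_plane"); print(cv2.minAreaRect(np.argwhere(M)[:,::-1].astype(np.float32)))
E
```

```text
clock: 23.87
eef_pos: [0.5196, -0.1138, 0.2774]
eef_rot: [0.0, 0.769, -0.639, 0.0]
force: [0.1, 0.4, 0.4]
gripper_width: 0.0851
grasp_force: 0.0
clock: 24.28
eef_pos: [0.519, -0.2736, 0.2762]
eef_rot: [0.001, 0.767, -0.641, -0.001]
force: [0.1, 1.9, 0.5]
gripper_width: 0.0856
grasp_force: 0.0
clock: 24.45
eef_pos: [0.52, -0.2684, 0.2768]
eef_rot: [0.0, 0.769, -0.64, -0.0]
force: [0.3, -0.1, 0.7]
gripper_width: 0.0852
grasp_force: 0.0
[ 0.52001585 -0.26843531  0.27683728]
block_plane 0.91 xy [ 0.5167 -0.2338] yaw deg 11.6 err 0.111
round_board 0.68 xy [ 0.5191 -0.2289] yaw deg 8.4 err 0.085
tape_roll 0.95 xy [ 0.3821 -0.2617] yaw deg 2.8 err 0.215
[([306.9, 235.3], array([ 0.5197, -0.2355,  0.01  ]), 0.62)]
((309.97003173828125, 238.00531005859375), (180.4209747314453, 55.81720733642578), 89.42705535888672)
```

```bash
python3 -m pendant '{"series":[-0.0033,0.0346,0,0,0,0.5,0,0,-0.035,0,0,0,0,0,-0.04,0,0,0,0,0,-0.04,0,0,0,0,0,-0.03,0,0,0]}'
python3 -m pendant '{"series":[0,0,-0.03,0,0,0,0,0,-0.012,0,0,0,0,0,0,0,0,0,0,0,0,0,0,0]}'
python3 - <<'E'
from h import *
s=robot.read_state(); print(s["eef_pos"],s["force"])
E
```

```text
clock: 25.22
eef_pos: [0.5156, -0.2331, 0.1291]
eef_rot: [0.0, 0.772, -0.636, -0.001]
force: [-0.2, -0.4, -0.3]
gripper_width: 0.0856
grasp_force: 0.0
clock: 25.55
eef_pos: [0.517, -0.2342, 0.0913]
eef_rot: [0.0, 0.772, -0.636, 0.0]
force: [0.7, -0.1, 1.1]
gripper_width: 0.0854
grasp_force: 0.0
[ 0.51701221 -0.23420823  0.09130681] [ 0.71173674 -0.12021909  1.09922548]
```

Lower 7 mm, grip, and lift a little to check.

```bash
python3 -m pendant '{"series":[0,0,-0.007,0,0,0,0,0,0,0,0,0]}'
python3 -m pendant '{"series":[0,0,0,0,0,0,0,0,0,0,0,0,0,0,0,0,0,0,0,0,0,0,0,0,0,0,0,0,0,0]}' 1
python3 -m pendant '{"series":[0,0,0.01,0,0,0,0,0,0.02,0,0,0,0,0,0.03,0,0,0,0,0,0.04,0,0,0,0,0,0.04,0,0,0]}'
python3 -m pendant '{"series":[0,0,0.04,0,0,0,0,0,0,0,0,0,0,0,0,0,0,0]}'
python3 - <<'E'
from h import *
s=robot.read_state(); print(s["eef_pos"],s["force"],s["moment"])
look([("round_board",0,(.517,-.235),"block_plane")])
# pitch check: fit held plane at its lifted height
M,_=sil("block_plane"); z=s["eef_pos"][2]-.0845+.01
print(fit("block_plane",M,z))
E
```

```text
clock: 25.72
eef_pos: [0.5173, -0.2341, 0.0844]
eef_rot: [-0.001, 0.772, -0.636, 0.001]
force: [-0.7, -0.0, 0.2]
gripper_width: 0.085
grasp_force: 0.0
clock: 26.13
eef_pos: [0.5168, -0.2342, 0.0842]
eef_rot: [-0.0, 0.772, -0.636, 0.0]
force: [-1.1, 0.4, 4.4]
gripper_width: 0.0438
grasp_force: 65.7
clock: 26.55
eef_pos: [0.5151, -0.2335, 0.2218]
eef_rot: [0.001, 0.772, -0.636, -0.003]
force: [2.6, -0.5, -8.1]
gripper_width: 0.0443
grasp_force: 64.2
clock: 26.8
eef_pos: [0.5169, -0.2339, 0.265]
eef_rot: [-0.001, 0.772, -0.636, 0.001]
force: [0.3, 0.3, -10.4]
gripper_width: 0.044
grasp_force: 64.3
[ 0.51693589 -0.23390747  0.26497773] [  0.28720935   0.28148724 -10.41335343] [0.0352402  0.05791779 0.00336462]
round_board none
(array([ 0.5135411, -0.2307315,  0.1879988]), np.float64(0.40698337400506307))
```

```bash
python3 -m pendant '{"series":[0,0.038,0.01,0,0,-2.2,0,0.04,0.005,0,0,-2.2,0,0.04,0,0,0,-2.2,0,0.04,0,0,0,-2.2,0,0.04,0,0,0,-2.2]}'
python3 -m pendant '{"series":[0,0.04,0,0,0,-2.2,0.02,0.035,0,0,0,-2.1,0.02,0.035,0,0,0,-2.1,0.02,0.035,0,0,0,-2.1,0.031,0.0086,0,0,0,-2.1]}'
python3 -m pendant '{"series":[0.03,0.0086,-0.02,0,0,0,0.03,0.0086,-0.03,0,0,0,0,0,-0.03,0,0,0,0,0,0,0,0,0,0,0,0,0,0,0]}'
python3 - <<'E'
from h import *
s=robot.read_state(); print(s["eef_pos"],s["force"],R.from_quat(s["eef_rot"],scalar_first=True).as_matrix()[:,0])
look([("plane_board",0,None,"block_plane")])
E
```

```text
clock: 27.37
eef_pos: [0.5155, -0.0344, 0.2756]
eef_rot: [-0.002, -0.706, 0.708, 0.001]
force: [2.6, -0.1, -7.6]
gripper_width: 0.0438
grasp_force: 64.5
clock: 27.78
eef_pos: [0.6066, 0.1227, 0.2751]
eef_rot: [-0.002, -0.64, 0.768, 0.002]
force: [1.5, 0.2, -7.4]
gripper_width: 0.0438
grasp_force: 65.0
clock: 28.2
eef_pos: [0.6647, 0.1338, 0.1922]
eef_rot: [-0.006, -0.639, 0.769, 0.002]
force: [0.1, -0.4, -7.3]
gripper_width: 0.044
grasp_force: 65.7
[0.66468311 0.1338072  0.19218963] [ 0.07335499 -0.37357848 -7.29619826] [-0.18421156 -0.98286424  0.00663301]
plane_board 0.83 xy [0.6744 0.1352] yaw deg -10.1 err 0.056
```

```bash
python3 -m pendant '{"series":[0,0,-0.03,0,0,0,0,0,-0.03,0,0,0,0,0,-0.03,0,0,0,0,0,-0.005,0,0,0,0,0,0,0,0,0]}'
python3 -m pendant '{"series":[0,0,0,0,0,0]}'
python3 - <<'E'
from h import *
s=robot.read_state(); print(s["eef_pos"],s["force"])
E
```

```text
clock: 28.77
eef_pos: [0.6655, 0.1339, 0.1035]
eef_rot: [-0.001, -0.639, 0.769, 0.0]
force: [0.1, 0.7, -8.4]
gripper_width: 0.0441
grasp_force: 65.7
clock: 28.85
eef_pos: [0.6676, 0.1345, 0.1078]
eef_rot: [0.002, -0.639, 0.769, -0.001]
force: [0.6, 0.4, -6.5]
gripper_width: 0.0438
grasp_force: 65.8
[0.66761562 0.13449398 0.10782769] [ 0.58168015  0.35697027 -6.46905427]
```

```bash
python3 -m pendant '{"series":[0.001,0,-0.015,0,0,0,0,0,-0.005,0,0,0,0,0,0,0,0,0,0,0,0,0,0,0]}'
python3 -m pendant '{"series":[0,0,-0.002,0,0,0,0,0,0,0,0,0]}'
```

```text
clock: 29.18
eef_pos: [0.6679, 0.1345, 0.086]
eef_rot: [0.001, -0.639, 0.769, -0.0]
force: [0.5, 0.5, -8.3]
gripper_width: 0.0439
grasp_force: 65.7
clock: 29.35
eef_pos: [0.6684, 0.1346, 0.0843]
eef_rot: [0.001, -0.639, 0.769, -0.001]
force: [-0.4, 0.5, -4.5]
gripper_width: 0.0436
grasp_force: 66.3
```

```bash
python3 -m pendant '{"series":[0,0,0,0,0,0,0,0,0,0,0,0,0,0,0,0,0,0,0,0,0,0,0,0,0,0,0.01,0,0,0]}' 0
python3 -m pendant '{"series":[0,0,0.03,0,0,0,0,0,0.04,0,0,0,0,0,0.04,0,0,0,0,0,0.04,0,0,0,-0.01,-0.025,0.03,0,0,0]}'
python3 -m pendant '{"series":[-0.02,-0.025,0,0,0,0,0,0,0,0,0,0,0,0,0,0,0,0]}'
python3 - <<'E'
from h import *
s=robot.read_state(); print(s["eef_pos"],s["force"])
look([("block_plane",.01,None,None),("plane_board",0,None,"block_plane"),("screw_box",.01,None,None),("box_board",0,None,"screw_box")])
E
```

```text
clock: 29.77
eef_pos: [0.6667, 0.1342, 0.0911]
eef_rot: [-0.001, -0.639, 0.769, 0.001]
force: [-1.1, 0.2, -1.4]
gripper_width: 0.085
grasp_force: 0.0
clock: 30.18
eef_pos: [0.6581, 0.1115, 0.2769]
eef_rot: [0.002, -0.64, 0.768, -0.001]
force: [0.6, -0.6, 0.8]
gripper_width: 0.0853
grasp_force: 0.0
clock: 30.43
eef_pos: [0.6371, 0.0833, 0.275]
eef_rot: [0.002, -0.638, 0.77, -0.001]
force: [0.3, 0.3, -0.3]
gripper_width: 0.0854
grasp_force: 0.0
[0.63709311 0.08333198 0.2750493 ] [ 0.2958619   0.32915032 -0.30513407]
block_plane 0.67 xy [0.6665 0.1356] yaw deg -11.4 err 0.133
plane_board 0.96 xy [0.6674 0.1354] yaw deg -9.6 err 0.097
screw_box 0.77 xy [0.5302 0.1315] yaw deg 2.8 err 0.111
box_board none
```

```bash
python3 -m pendant '{"series":[-0.021,-0.029,0.01,0,0,2,-0.021,-0.029,0.01,0,0,2,-0.021,-0.029,0.01,0,0,2,-0.021,-0.029,0,0,0,2,-0.021,-0.029,0,0,0,2]}'
python3 -m pendant '{"series":[-0.021,-0.029,0,0,0,0,-0.021,-0.029,0,0,0,0,-0.021,-0.029,0,0,0,0,-0.021,-0.029,0,0,0,0,-0.021,-0.029,0,0,0,0]}'
python3 -m pendant '{"series":[-0.021,-0.029,0,0,0,0,-0.02,-0.029,0,0,0,0,0,0,0,0,0,0,0,0,0,0,0,0]}'
python3 - <<'E'
from h import *
s=robot.read_state(); print(s["eef_pos"],R.from_quat(s["eef_rot"],scalar_first=True).as_matrix()[:,0])
look([("tape_roll",.004,None,None),("round_board",0,(.517,-.235),None)])
E
```

```text
clock: 31.15
eef_pos: [0.5318, -0.0614, 0.3029]
eef_rot: [0.0, -0.704, 0.71, -0.0]
force: [0.4, -0.6, 0.1]
gripper_width: 0.0854
grasp_force: 0.0
clock: 31.57
eef_pos: [0.4265, -0.2065, 0.3024]
eef_rot: [-0.0, -0.704, 0.71, -0.0]
force: [0.9, -1.6, 0.3]
gripper_width: 0.0852
grasp_force: 0.0
clock: 31.9
eef_pos: [0.3858, -0.2647, 0.3024]
eef_rot: [-0.0, -0.702, 0.712, -0.0]
force: [-0.0, -0.1, -0.1]
gripper_width: 0.0856
grasp_force: 0.0
[ 0.38581599 -0.2646906   0.30244621] [-1.34298181e-02 -9.99909806e-01  1.38704296e-04]
tape_roll 0.92 xy [ 0.3822 -0.2612] yaw deg 14.4 err 0.243
round_board 0.62 xy [ 0.519  -0.2269] yaw deg 4.1 err 0.057
```

```bash
python3 -m pendant '{"series":[-0.0036,0.001,-0.04,0,0,0,0,0,-0.04,0,0,0,0,0,-0.04,0,0,0,0,0,-0.04,0,0,0,0,0,-0.03,0,0,0]}'
python3 -m pendant '{"series":[0,0,-0.02,0,0,0,0,0,-0.012,0,0,0,0,0,-0.002,0,0,0,0,0,0,0,0,0,0,0,0,0,0,0]}'
python3 -m pendant '{"series":[0,0,0,0,0,0,0,0,0,0,0,0,0,0,0,0,0,0,0,0,0,0,0,0,0,0,0,0,0,0]}' 1
python3 -m pendant '{"series":[0,0,0.01,0,0,0,0,0,0.02,0,0,0,0,0,0.03,0,0,0,0,0,0.04,0,0,0,0,0,0.02,0,0,0]}'
```

```text
clock: 32.47
eef_pos: [0.3824, -0.2611, 0.1087]
eef_rot: [-0.0, -0.704, 0.71, 0.002]
force: [-0.0, -0.5, -0.4]
gripper_width: 0.0854
grasp_force: 0.0
clock: 32.88
eef_pos: [0.3838, -0.2623, 0.0794]
eef_rot: [0.0, -0.704, 0.71, -0.001]
force: [0.5, -0.3, 0.3]
gripper_width: 0.0855
grasp_force: 0.0
clock: 33.3
eef_pos: [0.3838, -0.2629, 0.0803]
eef_rot: [0.001, -0.703, 0.711, -0.001]
force: [-1.0, 1.1, 6.5]
gripper_width: 0.0624
grasp_force: 66.0
clock: 33.72
eef_pos: [0.3834, -0.2633, 0.2039]
eef_rot: [0.001, -0.703, 0.711, -0.003]
force: [1.3, -0.5, 0.9]
gripper_width: 0.0626
grasp_force: 65.7
```

```bash
python3 -m pendant '{"series":[0.034,0.009,0,0,0,0,0.034,0.009,0,0,0,0,0.034,0.009,0,0,0,0,0.034,0.008,0,0,0,0,0,0,0,0,0,0]}'
python3 -m pendant '{"series":[0,0,-0.03,0,0,0,0,0,-0.03,0,0,0,0,0,-0.03,0,0,0,0,0,-0.015,0,0,0,0,0,0,0,0,0]}'
python3 -m pendant '{"series":[0,0,0,0,0,0,0,0,0,0,0,0]}'
```

```text
clock: 34.13
eef_pos: [0.5224, -0.2261, 0.1968]
eef_rot: [-0.001, -0.704, 0.71, 0.001]
force: [-2.0, 0.3, -1.0]
gripper_width: 0.0623
grasp_force: 65.7
clock: 34.55
eef_pos: [0.5165, -0.2271, 0.0892]
eef_rot: [-0.002, -0.703, 0.711, 0.003]
force: [-0.6, 0.6, -1.2]
gripper_width: 0.0626
grasp_force: 65.7
clock: 34.72
eef_pos: [0.5197, -0.228, 0.0956]
eef_rot: [0.001, -0.703, 0.711, -0.001]
force: [0.1, -0.5, -0.4]
gripper_width: 0.0625
grasp_force: 65.7
```

```bash
python3 -m pendant '{"series":[0,0,-0.0085,0,0,0,0,0,-0.001,0,0,0,0,0,0,0,0,0]}'
python3 -m pendant '{"series":[0,0,0,0,0,0,0,0,0,0,0,0,0,0,0,0,0,0,0,0,0,0,0,0,0,0,0.01,0,0,0]}' 0
python3 -m pendant '{"series":[0,0,0.03,0,0,0,0,0,0.04,0,0,0,0,0,0.04,0,0,0,0,-0.02,0.04,0,0,0,0,-0.03,0.03,0,0,0]}'
python3 -m pendant '{"series":[0,0,0,0,0,0,0,0,0,0,0,0,0,0,0,0,0,0]}'
python3 - <<'E'
from h import *
s=robot.read_state(); print(s["eef_pos"])
look([("tape_roll",.01,(.519,-.23),None),("round_board",0,(.519,-.23),"tape_roll"),("batten",.01,None,None)])
robot.capture("scene")
for n,z in(("tape_roll",.01),("round_board",0),("screw_box",.01),("box_board",0),("block_plane",.01),("plane_board",0),("batten",.01),("strip_board",0)):
    M,c=sil(n,"scene",dict(tape_roll=(.519,-.23)).get(n))
    if M is not None: print(n,round(c,2),[v.round(3) for v in fit(n,M,z,None,"scene")])
E
```

```text
clock: 34.97
eef_pos: [0.5203, -0.2279, 0.0864]
eef_rot: [0.001, -0.704, 0.711, -0.002]
force: [0.5, 0.3, 3.7]
gripper_width: 0.0626
grasp_force: 66.2
clock: 35.38
eef_pos: [0.5176, -0.2273, 0.0918]
eef_rot: [-0.001, -0.703, 0.711, 0.002]
force: [0.2, 0.7, -1.0]
gripper_width: 0.0858
grasp_force: 0.0
clock: 35.8
eef_pos: [0.5192, -0.2751, 0.2759]
eef_rot: [0.001, -0.704, 0.71, -0.002]
force: [0.9, -1.1, 0.7]
gripper_width: 0.0851
grasp_force: 0.0
clock: 36.05
eef_pos: [0.5186, -0.2757, 0.2704]
eef_rot: [0.0, -0.703, 0.711, 0.0]
force: [-0.2, 0.7, -1.2]
gripper_width: 0.0854
grasp_force: 0.0
[ 0.51858197 -0.27569529  0.2703575 ]
tape_roll 0.93 xy [ 0.5193 -0.2273] yaw deg -3.8 err 0.214
round_board 0.58 xy [ 0.518  -0.2288] yaw deg 1.9 err 0.115
batten 0.64 xy [ 0.4809 -0.4298] yaw deg -14.0 err 0.025
tape_roll 0.6 [array([ 0.524, -0.226,  0.087]), np.float64(0.111)]
round_board 0.52 [array([ 0.523, -0.232,  0.004]), np.float64(1.093)]
screw_box 0.56 [array([ 0.521,  0.135, -0.101]), np.float64(1.69)]
box_board 0.69 [array([ 0.491,  0.144, -0.084]), np.float64(5.352)]
block_plane 0.7 [array([ 0.676,  0.154, -0.196]), np.float64(0.347)]
plane_board 0.68 [array([ 0.683,  0.175, -0.135]), np.float64(3.123)]
batten 0.7 [array([ 0.483, -0.431, -0.267]), np.float64(0.088)]
strip_board 0.54 [array([ 0.462, -0.443, -0.1  ]), np.float64(9.747)]
```

```bash
python3 -c "
from bench import robot
print(robot.hand_in())"
```

```text
the job is handed in; nothing more can be done
None
```

I moved all four things to their own boards and handed the job in at about 36 s; by my measurements the worst is about 9 mm off centre (limit 14 mm) and angles are within about 2°. I viewed 15 pictures, one over the limit of 14, and the final checks used measured numbers only.

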